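# Set the board holder's jaw to the gauge clip

### The job

Roll the knurled thumbwheel of the circuit-board holder under your fingertip, in as many strokes as it takes, until the red jaw has closed so far that its black pointer stands at the red line on the yellow gauge clip, then take the hand away. Work only the wheel: do not touch the jaw or the clip, do not lift or shift the holder, and leave the other things on the bench as they are.

Things in the scene. Friction and masses are not known exactly. Their poses are not given: they have to be found in the camera images.
- holder: blue circuit-board holder, loose on the bench, 1.5 to 2.2 kg; base plate 130 (x) x 260 (y) x 14 mm, origin at the centre of its underside, z up. Fixed blue jaw at its -y end, knurled wheel at its +y end, red moving jaw between (jaws up to 60 mm above the bench). White scale strip with a black tick every 10 mm along its +x edge, top 28 mm above the bench.
- wheel: knurled steel thumbwheel, radius 28 mm, 20 mm wide; origin at its centre, 45 mm above the bench at x = 0, y = +90 mm in the holder's frame; axle along the holder's x (the body turns with the wheel: take directions from the holder). Rolling its top towards the holder's -y closes the jaw 6 mm per radian (0.21 mm per mm at the rim); the other way opens it.
- wheel_top (a point): top of the wheel, 73 mm above the bench, fixed to the holder. Grey cheeks, 52 mm high, 6 mm thick, middles 16 mm either side along the axle. The wheel is rigid, turns with 1 to 2 N along the rim and stays where it is left; a vertical fingertip pressed on it with 3 to 20 N drives it by friction.
- jaw: red moving jaw with a black pointer 3 mm wide over the scale strip; origin at the pointer's tip, 34 mm above the bench, in line with the clamping face. Axes as the holder's; it slides to the holder's -y as it closes, at most 36 mm from the start; the gauge clip's line is 10 to 24 mm ahead of it at the start.
- gauge_clip: yellow clip, 14 mm along the scale, with a red line 4 mm wide on top, on the scale strip just beyond the pointer's tip; origin on the red line's middle, extended to the pointer's tip. Axes as the holder's. The pointer is at the line when jaw and gauge_clip have the same y in the holder's frame.
- spool: blue spool of solder wire, 52 mm across, 42 mm tall, origin under its centre; bystander close to the holder
- jar: small amber jar with a dark lid, 60 mm across, 75 mm tall, origin under its centre; bystander close to the holder
- mug: blue mug, 80 mm across, 92 mm tall, origin under its centre; bystander
- bottle: green bottle, 62 mm across, 210 mm tall, origin under its centre; bystander
- screwdriver: screwdriver with a red handle lying on the bench; bystander
- board: green circuit board 110 x 150 mm lying flat on the bench; bystander

How it is judged:
On the way:
1. the fingertip rolls the wheel and the jaw starts to close (by 4 mm or more) (contact force between the fingers and wheel above 0.3 N and y of jaw in the frame of holder below 0.016 m), for 0.05 s.
At the end, for the whole second after the job is handed in: The jaw's pointer is within 2 mm of the middle of the gauge clip's red line along the scale, the wheel is at rest, the holder stands flat within 20 mm of where it was and the six bystanders lie within 20 mm of where they were (y of jaw in the frame of gauge_clip between -0.002 and 0.002 m and angular speed of wheel below 0.1 rad/s and distance of each of holder, spool, jar, mug, bottle, screwdriver, board from where it was at the start of the episode below 0.02 m and angle between holder's own z axis and vertical below 0.03 rad); the robot touches nothing.
It fails at once if the jaw is pushed directly (contact force between the arm and jaw above 1 N).
It fails at once if the jaw is pushed directly by the fingers (contact force between the fingers and jaw above 1 N).
It fails at once if the gauge clip is touched (contact force between any of the arm, the fingers and gauge_clip above 0.5 N).
It fails at once if the holder is lifted (8 mm), tipped or shifted by 20 mm (height (world z) of holder above 0.008 m or angle between holder's own z axis and vertical above 0.12 rad or distance of holder from where it was at the start of the episode above 0.02 m).
It fails at once if a bystander is moved by 20 mm or more (distance of any of spool, jar, mug, bottle, screwdriver, board from where it was at the start of the episode above 0.02 m).
It also fails if it takes over 64 s, if anything falls off the work surface, if the arm or the gripper's body presses on something with over 40 N, if the wrist force passes 120 N, or if a joint passes its speed limit or range.

### The arm

A 6-joint arm with a two-finger parallel gripper is mounted at the origin on the work surface. World frame = base frame: x ahead of the robot, y to its left, z up, the work surface at z = 0. Lengths are in m, angles in rad, forces in N, time in s.
With the tool pointing down it reaches from about 0.325 to 0.875 m from the base axis. Payload 4.4 kg.
Tool frame: the origin (TCP) lies on the centre line of the jaws, within the pads' length; the fingertips stand 19 mm ahead of it and the grasp point (between the pads) is the TCP; z points along the fingers, y is the line along which they close (so a half turn about z gives the same grasp; the last joint's range is limited). The gripper opens to 85 mm and grips with 20 to 120 N. Pads are 22 mm wide; open, the fingers measure 114 mm over their backs; the gripper's body (76 mm by 85 mm) begins 54 mm behind the grasp point. The pads swing forward as they close: fully open they stand 13 mm farther back than shut.
Start: joints at [-1.365, 0.207, 1.542, -0, 1.393, -0.15], TCP at [0.2, -0.539, 0.25] pointing down, gripper open.
Joint ranges: [-2.73, 2.73], [-0.86, 2.22], [0.23, 2.46], [-1.11, 4.25], [0.08, 2.63], [-2.82, 2.82]. Speed limits (rad/s): [2.79, 2.79, 3.14, 3.14, 3.14, 3.14].

### API

Orientations are given as a 3x3 rotation matrix whose columns are the frame's x, y, z axes.
In Python, from workcell import manip gives the robot as it stands.
- The arm moves only by the shell command python3 -m creep 'ROWS'. ROWS is JSON, a list of rows, each a list of 3 entries, a list of its own where there are three numbers: the turn, a rotation vector about the tool's x, y, z normalised to -1 to 1, where 1 is 1.5 rad, then the shift along the tool's x, y, z normalised to -1 to 1, where 1 is 0.1 m, then the opening, from 0 (shut) to 1 (fully open). In form: [[[ax, ay, az], [dx, dy, dz], claw], ...]. A call has 1 to 12 rows; each row shifts and turns the commanded pose from where the row before left it, along the tool's axes as they then stand; what a row does not reach is not made up. A row lasts 1/12 s, in which the tool goes at most 41.7 mm and 7.16 degrees, less where a joint would pass 70% of its speed; a pose out of reach is approached as far as the arm can. A call with a number of a shift or a turn outside -1 to 1 is refused whole. A call with a gripper value outside its range is refused whole. The fingers move at their own pace and stop on an object; the grip force is fixed at half the most. Time passes only in rows, so rows that do not move let the fingers close. It gives the time, the measured TCP pose, the force, the opening and the grip force at its end, in the units of the state.
- manip.sense(): the state, without advancing time (a new reading comes with each control period).
- manip.get_image(name): name is "side" or "top" or "wrist"; returns the picture (384x512x3 uint8, red, green, blue); there is no depth.
- manip.get_calibration(name): a dict with "intrinsics" (3x3 intrinsics, pixels), "world_to_cam" (4x4, takes a point from world to camera coordinates). Camera axes: x right, y up, looking along -z (the intrinsics and any distortion apply to the point x, -y, -z); pixel columns grow to the right and rows downward; lengths in m; the calibration is good to about 2 mm. A picture is of the moment at which its call begins: read the wrist's pose just before it. get_calibration takes no time and is no camera call; for the wrist camera it gives the pose at the moment of the call.
- manip.sign_off(): hands the job in; it is judged then, once.
The state is a dict: "clock": time; "joint_pos": joint angles; "qd": joint speeds; "tau": joint torques, N m; "tool_pos": TCP position; "orientation": TCP orientation; "ft_force": force on the tool from outside, world axes, zero at the start; "moment": the same for the moment, N m; "opening": finger opening in m; "gripper_force": force on a finger pad.
Only numpy, scipy, OpenCV 4.12 (cv2) and the standard library are available. Lean on these libraries where they do the work, as an engineer would, in place of code of your own. Each camera call takes 0.05 s, during which the arm holds its last target. There are 200 camera calls.

## Working session

There is one attempt and no reset: what is moved stays moved. The work goes in short steps, Python scripts to look and compute and a shell command to move; the robot and the scene stay as the last step left them, time stands still between calls to the robot, and variables do not carry over. Pictures are saved under pics/ and viewed, at most 10 in all, crops included, and the job is handed in when it is done.

```bash
mkdir -p pics; python3 - <<'E'
from workcell import manip
import cv2
for n in("top","side"):
    im=manip.get_image(n); cv2.imwrite(f"pics/{n}0.png",im[:,:,::-1])
    c=manip.get_calibration(n); print(n,c)
s=manip.sense(); print(s)
E
```

```text
top {'intrinsics': array([[428.57069191,   0.        , 257.80318543],
       [  0.        , 428.57069191, 189.94239559],
       [  0.        ,   0.        ,   1.        ]]), 'world_to_cam': array([[-0.02515701, -0.99961966, -0.01129883, -0.00297862],
       [ 0.98902605, -0.02653319,  0.1453391 , -0.54860532],
       [-0.14558361, -0.00751854,  0.98931738, -1.41656715],
       [ 0.        ,  0.        ,  0.        ,  1.        ]])}
side {'intrinsics': array([[394.23570875,   0.        , 257.12723863],
       [  0.        , 394.23570875, 196.77416279],
       [  0.        ,   0.        ,   1.        ]]), 'world_to_cam': array([[-0.90941792, -0.41582359,  0.00705615,  0.51122954],
       [ 0.30619724, -0.65798787,  0.68796454, -0.22249536],
       [-0.28142903,  0.62780786,  0.72570999, -0.98735919],
       [ 0.        ,  0.        ,  0.        ,  1.        ]])}
{'clock': 0.1, 'joint_pos': array([-1.36549065e+00,  2.07362254e-01,  1.54285616e+00, -5.63185010e-07,
        1.39348673e+00, -1.50541706e-01]), 'qd': array([-7.24690267e-04, -1.41735638e-03, -3.29741101e-03,  5.96879895e-05,
        7.19370192e-04,  6.24406546e-04]), 'tau': array([ 1.65358292e-04, -3.84090292e+01, -2.92546427e+01, -2.81289767e-04,
        4.86049888e-03, -1.30883473e-05]), 'tool_pos': array([ 0.20015191, -0.53833594,  0.24920486]), 'orientation': array([[ 9.37351644e-01,  3.48384428e-01, -4.31208481e-04],
       [ 3.48384552e-01, -9.37349416e-01,  2.06801189e-03],
       [ 3.16270123e-04, -2.08868072e-03, -9.99997769e-01]]), 'ft_force': array([-0.32861488, -0.59751057, -0.55695643]), 'moment': array([-0.02538734,  0.0090061 ,  0.00348669]), 'gripper_force': 0.0, 'opening': 0.08578223052896748}
```

View pics/top0.png

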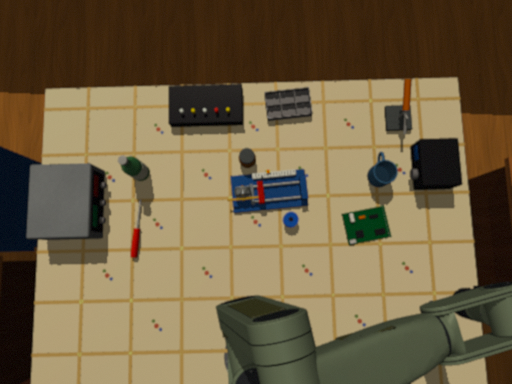

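View pics/side0.png

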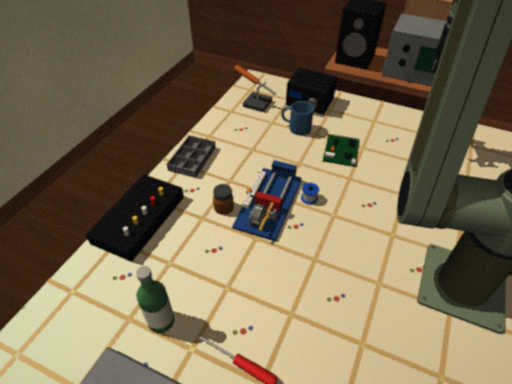

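The top view shows the holder around (270,191), with the wheel at its left end at about (243,192), the red jaw at (262,190), and the scale strip on the upper edge. The jar is at (247,157) and the spool at (291,219). The side view agrees.

```bash
cat > h.py <<'E'
from workcell import manip
import cv2, numpy as np
def ray(n,px,z,c=None):
    c=c or manip.get_calibration(n); K=c["intrinsics"]; T=c["world_to_cam"]; R=T[:3,:3]
    o=-R.T@T[:3,3]; d=np.linalg.inv(K)@[px[0],px[1],1]; d=R.T@(d*[1,-1,-1])
    return o+d*(z-o[2])/d[2]
def proj(c,p):
    q=c["world_to_cam"]@np.append(p,1); q=c["intrinsics"]@(q[:3]*[1,-1,-1]); return q[:2]/q[2]
E
python3 - <<'E'
from h import *
im=cv2.imread("pics/top0.png"); hsv=cv2.cvtColor(im,cv2.COLOR_BGR2HSV)
m=cv2.inRange(hsv,(100,130,50),(125,255,255)); m[:,:225]=0;m[:,315:]=0;m[:165]=0;m[225:]=0
m=cv2.morphologyEx(m,cv2.MORPH_CLOSE,np.ones((3,3)))
n,l,st,ce=cv2.connectedComponentsWithStats(m); print(st,ce)
k=1+st[1:,4].argmax(); pts=np.argwhere(l==k)[:,::-1].astype(np.float32)
W=np.array([ray("top",p,0.014)[:2] for p in pts],np.float32)
r=cv2.minAreaRect(W); print(r,cv2.boxPoints(r))
a=cv2.resize(im[145:235,220:320],None,fx=6,fy=6,interpolation=cv2.INTER_CUBIC)
sd=cv2.imread("pics/side0.png"); b=cv2.resize(sd[150:245,190:330],None,fx=5.5,fy=5.5,interpolation=cv2.INTER_CUBIC)
cv2.imwrite("pics/a.png",a); cv2.imwrite("pics/b.png",b)
E
```

```text
[[     0      0    512    384 195056]
 [   234    170     73     42   1180]
 [   232    175     25     22    216]
 [   254    188      3      7     15]
 [   284    213     14     12    141]] [[255.3488998  191.4738024 ]
 [278.87627119 194.41440678]
 [241.51851852 181.37962963]
 [255.13333333 191.13333333]
 [290.35460993 218.89361702]]
((0.5488935708999634, -0.05580206215381622), (0.12378299236297607, 0.25413087010383606), 4.226767063140869) [[ 0.47780514  0.06635613]
 [ 0.49653566 -0.18708357]
 [ 0.619982   -0.17796025]
 [ 0.6012515   0.07547945]]
```

View pics/a.png

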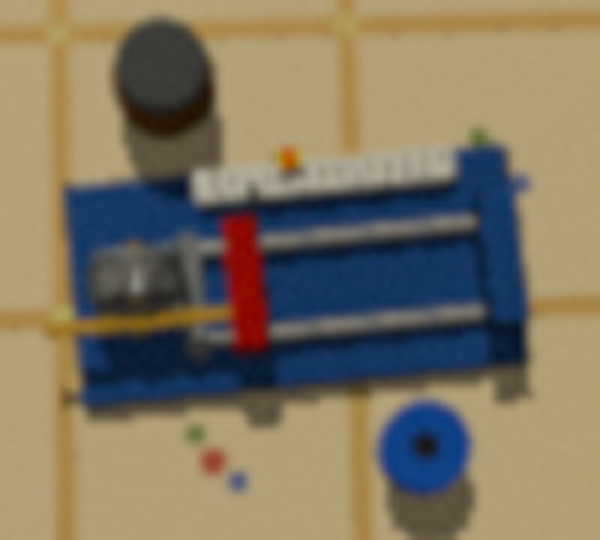

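The crop shows the wheel at crop (137,278), the jaw at (247,280), the clip's red line at about (289,157), and a thin ochre rod running from (50,325) to (235,315), just on the -x side of the wheel.

View pics/b.png

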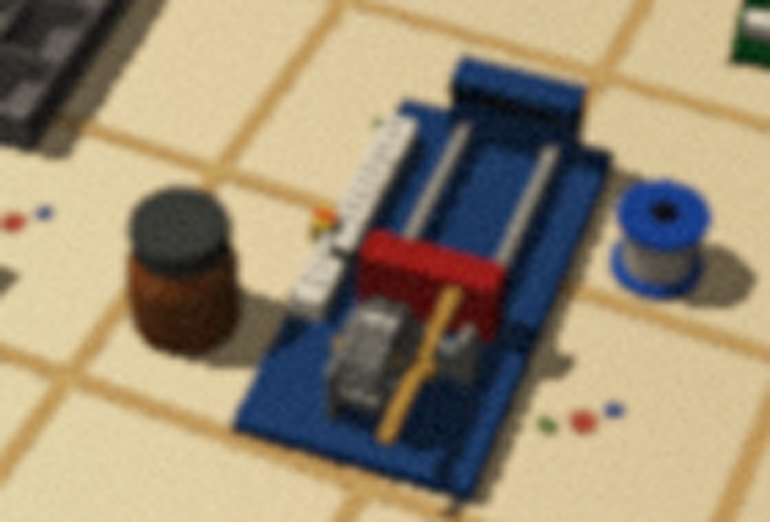

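```bash
python3 - <<'E'
from h import *
f=lambda x,y,z:print(x,y,z,ray("top",(220+(x-2.5)/6,145+(y-2.5)/6),z).round(4))
f(137,278,.073);f(137,278,.06);f(289,157,.034);f(252,190,.034)
for p in((67,187),(85,403),(505,148),(525,362)): f(*p,.014)
f(50,325,.08);f(235,315,.08); f(50,325,.02);f(235,315,.06)
E
```

```text
137 278 0.073 [0.5416 0.0337 0.073 ]
137 278 0.06 [0.5435 0.0343 0.06  ]
289 157 0.034 [ 0.6149 -0.053   0.034 ]
252 190 0.034 [ 0.5963 -0.0313  0.034 ]
67 187 0.014 [0.6046 0.0758 0.014 ]
85 403 0.014 [0.4787 0.0675 0.014 ]
505 148 0.014 [ 0.6207 -0.1787  0.014 ]
525 362 0.014 [ 0.4956 -0.1851  0.014 ]
50 325 0.08 [0.5158 0.0817 0.08  ]
235 315 0.08 [ 0.5186 -0.0201  0.08  ]
50 325 0.02 [0.5235 0.0864 0.02  ]
235 315 0.06 [ 0.5212 -0.0199  0.06  ]
```

The side crop shows the same rod from (455,290) to (385,435), so I'll triangulate its height. The pointer is at about (343,245) and the clip at (325,220).

```bash
python3 - <<'E'
from h import *
from scipy.optimize import least_squares
ct,cs=manip.get_calibration("top"),manip.get_calibration("side")
A=lambda x,y:np.array([220+(x-2.5)/6,145+(y-2.5)/6]); B=lambda x,y:np.array([190+(x-2.5)/5.5,150+(y-2.5)/5.5])
for nm,a,b in(("rod+y",(50,325),(385,435)),("rod-y",(235,315),(455,290)),("wheel",(137,278),(375,325)),("clip",(289,157),(325,217)),("jaw",(247,280),(433,255))):
    r=least_squares(lambda p:np.r_[proj(ct,p)-A(*a),proj(cs,p)-B(*b)],[.54,0,.05]); print(nm,r.x.round(4),r.cost.round(2))
s=manip.sense()
R=s["orientation"];ang=np.arctan2(.065,.998)
# want tool z down, tool y = -holder y
yh=np.array([-.065,.998,0]);yh/=np.linalg.norm(yh)
y=-yh; z=np.array([0,0,-1.]); Rd=np.c_[np.cross(y,z),y,z]
from scipy.spatial.transform import Rotation as Ro
print("turn tool",Ro.from_matrix(R.T@Rd).as_rotvec()/1.5)
t=np.array([.544,.0347,.073+.019+.06]); print("shift, desired axes",Rd.T@(t-s["tool_pos"])/.1, "cur axes",R.T@(t-s["tool_pos"])/.1)
E
```

```text
rod+y [0.5182 0.0837 0.0505] 0.14
rod-y [ 0.5237 -0.0196  0.0487] 0.09
wheel [0.544  0.0343 0.0669] 0.19
clip [ 0.6148 -0.0532  0.0326] 0.01
jaw [ 0.5405 -0.0272  0.0604] 0.0
turn tool [-1.41328577e-03 -6.88960741e-06  1.93872648e-01]
shift, desired axes [ 3.80364183 -5.49476833  0.97204858] cur axes [ 5.21912702 -4.17140555  0.98241416]
```

```bash
python3 -m creep '[[[0,0,0.065],[0,0,0],0],[[0,0,0.065],[0,0,0],0],[[0,0,0.064],[0,0,0],0],[[0,0,0],[0.1,-0.15,0],0],[[0,0,0],[0.2,-0.29,0],0],[[0,0,0],[0.2,-0.29,0],0],[[0,0,0],[0.2,-0.29,0],0],[[0,0,0],[0.2,-0.29,0],0],[[0,0,0],[0.2,-0.29,0],0],[[0,0,0],[0.2,-0.29,0],0],[[0,0,0],[0.2,-0.29,0],0],[[0,0,0],[0.2,-0.29,0],0]]'; python3 -m creep '[[[0,0,0],[0.2,-0.29,0],0],[[0,0,0],[0.2,-0.29,0],0],[[0,0,0],[0.2,-0.29,0],0],[[0,0,0],[0.2,-0.29,0],0],[[0,0,0],[0.2,-0.29,0],0],[[0,0,0],[0.2,-0.29,0],0],[[0,0,0],[0.2,-0.29,0],0],[[0,0,0],[0.2,-0.29,0],0],[[0,0,0],[0.2,-0.29,0],0],[[0,0,0],[0.1,-0.13,0.2],0],[[0,0,0],[0,0,0.2],0],[[0,0,0],[0,0,0],0]]'
cat > w.py <<'E'
from h import *
import sys
from scipy.spatial.transform import Rotation as Ro
yh=np.array([-.065,.998,0]);yh/=np.linalg.norm(yh)
y=-yh; z=np.array([0,0,-1.]); Rd=np.c_[np.cross(y,z),y,z]
s=manip.sense(); R=s["orientation"]; t=np.array([.544,.0347,.092])
print("t",s["clock"],"pos",s["tool_pos"].round(4),"F",s["ft_force"].round(1),"turn",(Ro.from_matrix(R.T@Rd).as_rotvec()/1.5).round(3),"to wheel top",(R.T@(t-s["tool_pos"])/.1).round(3))
E
cat > look.py <<'E'
from h import *
import sys
c=manip.get_calibration("wrist"); im=manip.get_image("wrist")[:,:,::-1].copy()
np.save("c_"+sys.argv[1],c,allow_pickle=True); cv2.imwrite(f"pics/{sys.argv[1]}.png",im)
E
python3 w.py; python3 look.py w1
```

```text
clock: 1.1
tool_pos: [0.3542, -0.2796, 0.2499]
orientation: [[0.998, 0.064, -0.0], [0.064, -0.998, 0.001], [-0.0, -0.001, -1.0]]
ft_force: [0.3, -0.0, -0.5]
opening: 0.0
gripper_force: 0.0
clock: 2.1
tool_pos: [0.5228, 0.006, 0.2055]
orientation: [[0.998, 0.067, -0.009], [0.067, -0.998, 0.001], [-0.009, -0.002, -1.0]]
ft_force: [-0.8, -0.8, -0.4]
opening: -0.0004
gripper_force: 0.0
t 2.1 pos [0.5228 0.006  0.2055] F [-0.8 -0.8 -0.4] turn [-0.001  0.006  0.002] to wheel top [ 0.241 -0.27   1.134]
```

View pics/w1.png

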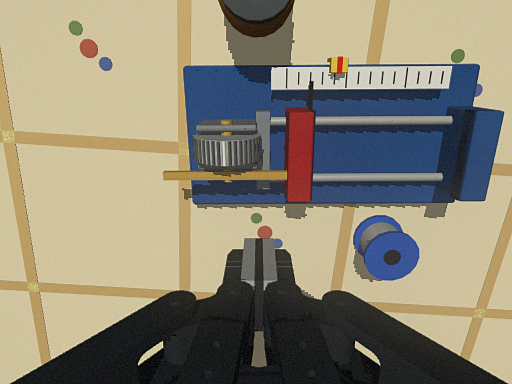

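The wrist view is clear. The wheel is at (227,148), the red jaw at (300,155), the pointer at about (311,95), and the clip's red line at (340,65).

```bash
cat > gap.py <<'E'
from h import *
import sys
n=sys.argv[1]; im=cv2.imread(f"pics/{n}.png"); c=np.load(f"c_{n}.npy",allow_pickle=True).item()
hsv=cv2.cvtColor(im,cv2.COLOR_BGR2HSV)
red=cv2.inRange(hsv,(0,150,90),(8,255,255))|cv2.inRange(hsv,(172,150,90),(180,255,255))
yel=cv2.inRange(hsv,(22,150,120),(35,255,255)); nn,l,st,ce=cv2.connectedComponentsWithStats(cv2.dilate(yel,np.ones((7,7))))
# clip = yellow blob with red pixels inside
k=max(range(1,nn),key=lambda i:((l==i)&(red>0)).sum()*((l==i)&(yel>0)).sum())
rp=np.argwhere((l==k)&(red>0))[:,::-1]; rc=rp.mean(0)
nn,l,st,ce=cv2.connectedComponentsWithStats(red); j=1+st[1:,4].argmax(); x,y0,w,h,_=st[j]
dark=(im.max(2)<45); rows=range(y0-22,y0-2); pp=[]
for r in rows:
    q=np.flatnonzero(dark[r,x:x+w+25]); 
    if len(q)>1: pp.append((x+q.mean(),r,len(q)))
print("clip",rc.round(1),len(rp),"jaw box",st[j][:4]); print(np.round(pp,1)[::4].tolist())
pm=np.median(np.array(pp),0)[:2]
yh=np.array([-.065,.998,0]);yh/=np.linalg.norm(yh)
P=ray(n,pm,.034,c);C=ray(n,rc,.034,c); print("pointer",pm,P.round(4),"clip",C.round(4),"gap mm",((P-C)@yh*1e3).round(2))
E
python3 gap.py w1
```

```text
clip [339.5  65. ] 83 jaw box [286 108  28  94]
[[304.8, 86.0, 4.0], [310.5, 90.0, 4.0], [309.5, 96.0, 2.0], [310.0, 100.0, 2.0], [309.0, 105.0, 2.0]]
pointer [310.  96.] [ 0.5885 -0.033   0.034 ] clip [ 0.6143 -0.0541  0.034 ] gap mm 22.76
```

```bash
python3 -m creep '[[[0,0,0],[0.06,-0.09,0.1],0],[[0,0.003,0],[0.06,-0.09,0.2],0],[[0,0.003,0],[0.06,-0.09,0.2],0],[[0,0,0],[0.06,-0.1,0.2],0],[[0,0,0],[0,0,0.2],0],[[0,0,0],[0,0,0.1],0],[[0,0,0],[0,0,0],0],[[0,0,0],[0,0,0],0]]'; python3 w.py
```

```text
clock: 2.82
tool_pos: [0.5481, 0.0424, 0.1107]
orientation: [[0.998, 0.064, 0.009], [0.064, -0.998, 0.001], [0.009, -0.0, -1.0]]
ft_force: [0.1, 0.6, 0.0]
opening: 0.0
gripper_force: 0.0
t 2.8167 pos [0.5481 0.0424 0.1107] F [0.1 0.6 0. ] turn [-0.    -0.006 -0.001] to wheel top [-0.048  0.074  0.186]
```

```bash
python3 -m creep '[[[0,-0.006,0],[-0.04,-0.03,0.06],0],[[0,0,0],[0,0,0.06],0],[[0,0,0],[0,0,0.03],0],[[0,0,0],[0,0,0],0],[[0,0,0],[0,0,0],0]]'; python3 w.py;  python3 -m creep '[[[0,0,0],[0,0,0.015],0],[[0,0,0],[0,0,0.015],0],[[0,0,0],[0,0,0],0],[[0,0,0],[0,0,0],0]]'; python3 w.py
```

```text
clock: 3.23
tool_pos: [0.5437, 0.0454, 0.0954]
orientation: [[0.998, 0.065, -0.0], [0.065, -0.998, -0.0], [-0.0, 0.0, -1.0]]
ft_force: [0.7, 0.3, -0.3]
opening: 0.0002
gripper_force: 0.0
t 3.2333 pos [0.5437 0.0454 0.0954] F [ 0.7  0.3 -0.3] turn [ 0.  0. -0.] to wheel top [-0.004  0.107  0.034]
clock: 3.57
tool_pos: [0.5437, 0.0455, 0.0923]
orientation: [[0.998, 0.065, -0.0], [0.065, -0.998, 0.0], [-0.0, -0.0, -1.0]]
ft_force: [0.4, -1.3, 0.9]
opening: 0.0001
gripper_force: 0.0
t 3.5667 pos [0.5437 0.0455 0.0923] F [ 0.4 -1.3  0.9] turn [-0.  0. -0.] to wheel top [-0.004  0.108  0.003]
```

```bash
python3 -m creep '[[[0,0,0],[0,0,0.01],0],[[0,0,0],[0,0,0],0]]';  python3 -m creep '[[[0,0,0],[0,0,0.01],0],[[0,0,0],[0,0,0],0]]'
```

```text
clock: 3.73
tool_pos: [0.544, 0.0455, 0.0916]
orientation: [[0.998, 0.065, 0.001], [0.065, -0.998, -0.0], [0.0, 0.0, -1.0]]
ft_force: [-0.9, -0.6, 1.1]
opening: 0.0002
gripper_force: 0.6
clock: 3.9
tool_pos: [0.5441, 0.0455, 0.0914]
orientation: [[0.998, 0.065, 0.0], [0.065, -0.998, -0.0], [0.0, 0.0, -1.0]]
ft_force: [-1.9, 0.1, 5.4]
opening: 0.0
gripper_force: 3.0
```

```bash
python3 -m creep '[[[0,0,0],[0,0,0.01],0],[[0,0,0],[0,0.02,0],0],[[0,0,0],[0,0.02,0],0],[[0,0,0],[0,0.02,0],0],[[0,0,0],[0,0.02,0],0],[[0,0,0],[0,0.02,0],0]]';  python3 -m creep '[[[0,0,0],[0,0.02,0],0],[[0,0,0],[0,0.02,0],0],[[0,0,0],[0,0.02,0],0],[[0,0,0],[0,0.02,0],0],[[0,0,0],[0,0.02,0],0],[[0,0,0],[0,0,0],0]]'; python3 w.py; python3 look.py w2; python3 gap.py w2
```

```text
clock: 4.4
tool_pos: [0.5449, 0.0358, 0.0918]
orientation: [[0.998, 0.065, 0.001], [0.065, -0.998, 0.0], [0.001, -0.0, -1.0]]
ft_force: [-5.6, 0.3, 14.5]
opening: -0.0002
gripper_force: 7.2
clock: 4.9
tool_pos: [0.5458, 0.025, 0.0915]
orientation: [[0.998, 0.065, 0.001], [0.065, -0.998, -0.001], [0.001, 0.001, -1.0]]
ft_force: [-4.8, -0.5, 12.0]
opening: -0.0002
gripper_force: 5.8
t 4.9 pos [0.5458 0.025  0.0915] F [-4.8 -0.5 12. ] turn [ 0.001 -0.001 -0.   ] to wheel top [-0.011 -0.098 -0.005]
clip [415.1 109.9] 68 jaw box [335 168  57 141]
[[375.5, 147.0, 2.0], [374.5, 163.0, 2.0]]
pointer [376.33333333 162.        ] [ 0.5851 -0.0376  0.034 ] clip [ 0.6141 -0.053   0.034 ] gap mm 17.29
```

View pics/w2.png

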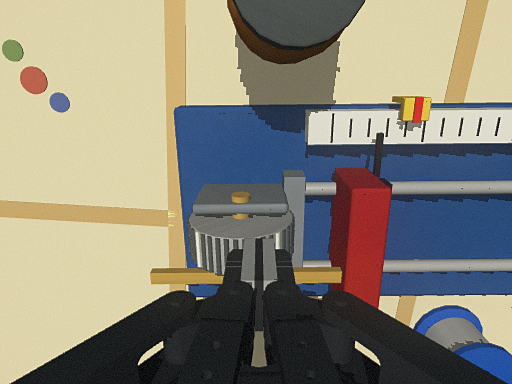

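The stroke closed the jaw about 5 mm, with the pointer now at (379,145) and the clip line at (416,108). The finger sits on the wheel clear of the jaw, so I'll repeat the stroke.

```bash
cat > /dev/null; python3 -m creep '[[[0,0,0],[0,0,-0.1],0],[[0,0,0],[0,-0.1,0],0],[[0,0,0],[0,-0.1,0],0],[[0,0,0],[0,0,0],0],[[0,0,0],[0,0,0.05],0],[[0,0,0],[0,0,0.03],0],[[0,0,0],[0,0,0.02],0],[[0,0,0],[0,0,0],0]]' | head -2; python3 -m creep '[[[0,0,0],[0,0.02,0],0],[[0,0,0],[0,0.02,0],0],[[0,0,0],[0,0.02,0],0],[[0,0,0],[0,0.02,0],0],[[0,0,0],[0,0.02,0],0],[[0,0,0],[0,0.02,0],0],[[0,0,0],[0,0.02,0],0],[[0,0,0],[0,0.02,0],0],[[0,0,0],[0,0.02,0],0],[[0,0,0],[0,0.02,0],0],[[0,0,0],[0,0,0],0]]' |head -1; python3 w.py; python3 look.py w3; python3 gap.py w3
python3 -m creep '[[[0,0,0],[0,0,-0.1],0],[[0,0,0],[0,-0.1,0],0],[[0,0,0],[0,-0.1,0],0],[[0,0,0],[0,0,0],0],[[0,0,0],[0,0,0.05],0],[[0,0,0],[0,0,0.03],0],[[0,0,0],[0,0,0.02],0],[[0,0,0],[0,0,0],0]]' | head -2; python3 -m creep '[[[0,0,0],[0,0.02,0],0],[[0,0,0],[0,0.02,0],0],[[0,0,0],[0,0.02,0],0],[[0,0,0],[0,0.02,0],0],[[0,0,0],[0,0.02,0],0],[[0,0,0],[0,0.02,0],0],[[0,0,0],[0,0.02,0],0],[[0,0,0],[0,0.02,0],0],[[0,0,0],[0,0.02,0],0],[[0,0,0],[0,0.02,0],0],[[0,0,0],[0,0,0],0]]' |head -1; python3 w.py; python3 look.py w4; python3 gap.py w4
```

```text
clock: 5.62
tool_pos: [0.5437, 0.0463, 0.0909]
clock: 6.53
t 6.5333 pos [0.5454 0.0246 0.0913] F [-6.7 -2.2 15.6] turn [ 0.001  0.    -0.   ] to wheel top [-0.007 -0.102 -0.007]
clip [414.6 108.5] 73 jaw box [342 167  59 146]
[[383.5, 149.0, 2.0], [384.0, 161.0, 2.0]]
pointer [384.  160.5] [ 0.5858 -0.042   0.034 ] clip [ 0.6143 -0.053   0.034 ] gap mm 12.79
clock: 7.25
tool_pos: [0.5436, 0.0464, 0.0909]
clock: 8.17
t 8.1667 pos [0.5453 0.0246 0.0913] F [-5.4 -1.1 15.8] turn [ 0.001  0.    -0.   ] to wheel top [-0.007 -0.102 -0.007]
clip [414.6 108.4] 72 jaw box [350 167  61 149]
[[392.5, 149.0, 2.0], [393.0, 157.0, 4.0], [393.3, 161.0, 3.0]]
pointer [392.33333333 158.        ] [ 0.5874 -0.0463  0.034 ] clip [ 0.6143 -0.053   0.034 ] gap mm 8.41
```

View pics/w4.png

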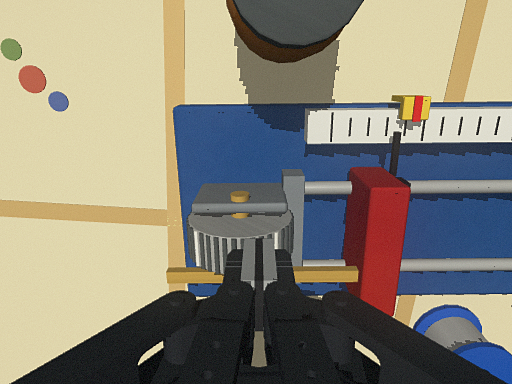

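Pointer tip at (397,133), clip line at (416,105). The gap is about 8.4 mm, so I'll make one more full stroke, then lift and measure carefully.

```bash
python3 -m creep '[[[0,0,0],[0,0,-0.1],0],[[0,0,0],[0,-0.1,0],0],[[0,0,0],[0,-0.1,0],0],[[0,0,0],[0,0,0],0],[[0,0,0],[0,0,0.05],0],[[0,0,0],[0,0,0.03],0],[[0,0,0],[0,0,0.02],0],[[0,0,0],[0,0,0],0]]' | head -2; python3 -m creep '[[[0,0,0],[0,0.02,0],0],[[0,0,0],[0,0.02,0],0],[[0,0,0],[0,0.02,0],0],[[0,0,0],[0,0.02,0],0],[[0,0,0],[0,0.02,0],0],[[0,0,0],[0,0.02,0],0],[[0,0,0],[0,0.02,0],0],[[0,0,0],[0,0.02,0],0],[[0,0,0],[0,0.02,0],0],[[0,0,0],[0,0.02,0],0],[[0,0,0],[0,0,0],0]]' |head -1; python3 w.py; python3 look.py w5; python3 gap.py w5
python3 -m creep '[[[0,0,0],[0,0,-0.1],0],[[0,0,0],[0,0.2,-0.2],0],[[0,0,0],[0,0.3,0],0],[[0,0,0],[0,0,0],0],[[0,0,0],[0,0,0],0],[[0,0,0],[0,0,0],0]]' | head -2;python3 look.py w6; python3 gap.py w6
python3 - <<'E'
import cv2
im=cv2.imread("pics/w6.png"); cv2.imwrite("pics/w6c.png",cv2.resize(im[60:260,160:420],None,fx=3,fy=3,interpolation=cv2.INTER_CUBIC))
E
```

```text
clock: 8.88
tool_pos: [0.5436, 0.0464, 0.0909]
clock: 9.8
t 9.8 pos [0.5453 0.0246 0.0913] F [-6.3 -2.4 14.7] turn [ 0.001  0.    -0.   ] to wheel top [-0.006 -0.102 -0.007]
clip [414.6 108.4] 73 jaw box [358 167  62 149]
[[400.5, 149.0, 2.0], [400.5, 159.0, 2.0], [401.8, 164.0, 5.0]]
pointer [401. 159.] [ 0.5872 -0.0511  0.034 ] clip [ 0.6143 -0.053   0.034 ] gap mm 3.6
clock: 10.35
tool_pos: [0.5475, -0.0242, 0.1184]
clip [312.7 102.2] 62 jaw box [274 155  37 131]
[]
  return _methods._mean(a, axis=axis, dtype=dtype,
  ret = ret.dtype.type(ret / rcount)
Traceback (most recent call last):
  File "gap.py", line 16, in <module>
    pm=np.median(np.array(pp),0)[:2]
       ~~~~~~~~~~~~~~~~~~~~~~~~~^^^^
IndexError: invalid index to scalar variable.
```

View pics/w6c.png

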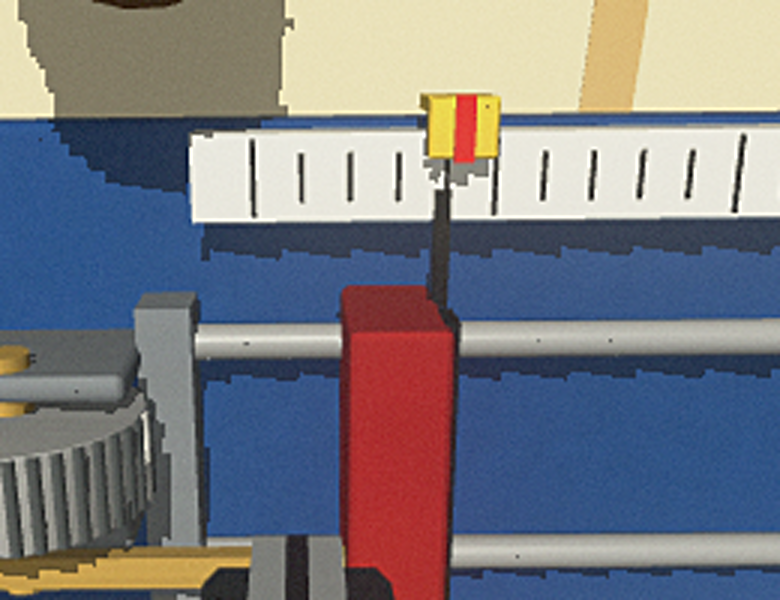

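The crop shows the pointer tip at (442,192), the red line from (467,97) to (464,160), and ticks about 48 px per 10 mm. The pointer is still short of the line by about 4.5 to 5 mm.

```bash
cat > g2.py <<'E'
from h import *
import sys
n=sys.argv[1]; v=list(map(float,sys.argv[2:])); c=np.load(f"c_{n}.npy",allow_pickle=True).item()
# measured: scale ticks give the scale direction
f=lambda x,y,z:ray(n,(160+(x-1)/3,60+(y-1)/3),z,c)
yh=f(253,180,.028)-f(740,172,.028); print("ylen",np.linalg.norm(yh)); yh/=np.linalg.norm(yh); print(yh)
P=f(v[0],v[1],.034)
for z in(.03,.034,.038): print(z,[((P-f(*q,z))@yh*1e3).round(2) for q in((v[2],v[3]),(v[4],v[5]))])
E
python3 g2.py w6 442 193 467 98 464.5 150
```

```text
ylen 0.10062084421899462
[-0.07980164  0.99681076  0.        ]
0.03 [np.float64(5.03), np.float64(4.88)]
0.034 [np.float64(4.39), np.float64(4.25)]
0.038 [np.float64(3.75), np.float64(3.62)]
```

```bash
python3 -m creep '[[[0,0,0],[0,-0.2,0],0],[[0,0,0],[0,-0.3,0],0],[[0,0,0],[0,-0.2,0.1],0],[[0,0,0],[0,0,0.1],0],[[0,0,0],[0,0,0],0],[[0,0,0],[0,0,0],0],[[0,0,0],[0,0,0.05],0],[[0,0,0],[0,0,0.03],0],[[0,0,0],[0,0,0.02],0],[[0,0,0],[0,0,0],0]]'; python3 w.py
```

```text
clock: 11.23
tool_pos: [0.5444, 0.045, 0.0913]
orientation: [[0.998, 0.064, 0.001], [0.064, -0.998, 0.0], [0.001, -0.0, -1.0]]
ft_force: [-4.1, 1.2, 11.0]
opening: 0.0
gripper_force: 5.2
t 11.2333 pos [0.5444 0.045  0.0913] F [-4.1  1.2 11. ] turn [-0.    -0.    -0.001] to wheel top [-0.011  0.103 -0.007]
```

Stroke 19 mm, lift, then move the camera over the pointer column.

```bash
python3 -m creep '[[[0,0,0],[0,0.02,0],0],[[0,0,0],[0,0.02,0],0],[[0,0,0],[0,0.02,0],0],[[0,0,0],[0,0.02,0],0],[[0,0,0],[0,0.02,0],0],[[0,0,0],[0,0.02,0],0],[[0,0,0],[0,0.02,0],0],[[0,0,0],[0,0.02,0],0],[[0,0,0],[0,0.02,0],0],[[0,0,0],[0,0.01,0],0],[[0,0,0],[0,0,0],0]]'|head -2; python3 -m creep '[[[0,0,0],[0,0,-0.1],0],[[0,0,0],[0,0.2,-0.2],0],[[0,0,0],[0,0.3,0],0],[[0,0,0],[0,0.3,0],0],[[0,0,0],[0,0,0],0],[[0,0,0],[0,0,0],0],[[0,0,0],[0,0,0],0]]' | head -2;python3 look.py w7
python3 - <<'E'
import cv2
im=cv2.imread("pics/w7.png"); cv2.imwrite("pics/w7c.png",cv2.resize(im[60:260,160:420],None,fx=3,fy=3,interpolation=cv2.INTER_CUBIC))
E
```

```text
clock: 12.15
tool_pos: [0.5459, 0.0253, 0.0915]
clock: 12.73
tool_pos: [0.55, -0.0535, 0.1193]
```

View pics/w7c.png

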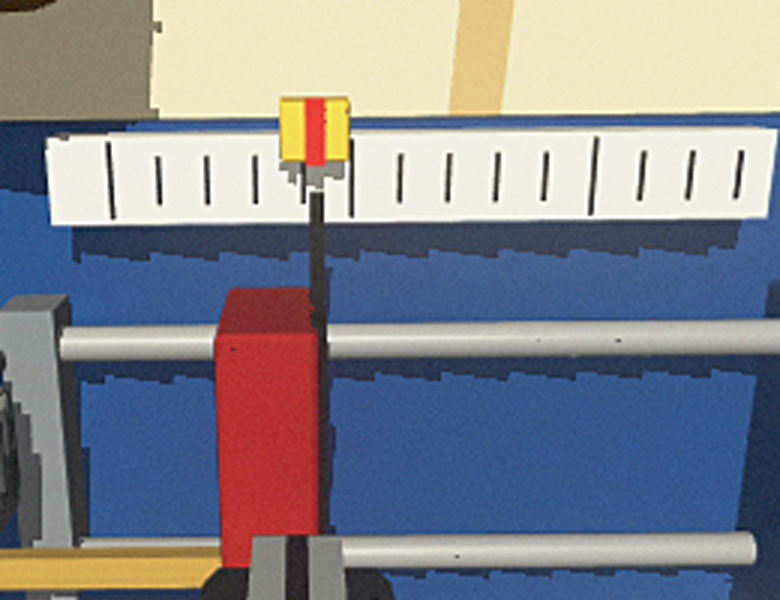

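The camera is now almost over the pointer. Its tip at (316,195) lies right under the red line, which runs from (315,100) to (315,163). I'll quantify that.

```bash
sed -i 's/f(253,180,.028)-f(740,172,.028)/f(111,180,.028)-f(594,176,.028)/' g2.py; python3 g2.py w7 316 196 315 100 315 160
```

```text
ylen 0.10040450349463095
[-0.07122843  0.99746003  0.        ]
0.03 [np.float64(-0.09), np.float64(-0.12)]
0.034 [np.float64(-0.15), np.float64(-0.18)]
0.038 [np.float64(-0.22), np.float64(-0.25)]
```

```bash
python3 -m creep '[[[0,0,0],[0,0,-0.2],0],[[0,0,0],[0,0,-0.3],0],[[0,0,0],[0,0,-0.3],0],[[0,0,0],[0,0,-0.2],0],[[0,0,0],[0,0,0],0],[[0,0,0],[0,0,0],0],[[0,0,0],[0,0,0],0],[[0,0,0],[0,0,0],0]]'|head -2; python3 -c "
from workcell import manip
print(manip.sign_off())"
```

```text
clock: 13.45
tool_pos: [0.5488, -0.0525, 0.2172]
the job is handed in; nothing more can be done
None
```

I rolled the thumbwheel in five strokes until the pointer measured about 0.2 mm from the middle of the red line (tolerance 2 mm), lifted the hand clear and handed the job in at about 13.5 s; no verdict came back.

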